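Move the test cartridge to the other bay

TASK

Move the orange test cartridge from the bay it is caught in to the other, empty bay: press it down so that its catch lets go and it springs up by itself, draw it out, and push it down into the empty bay until that bay's catch holds it down. The catches are delicate: press slowly, stop and ease off as soon as you feel the firm end of the travel, and leave the lamp, the key cap and the adjuster where they lie.

Things in the scene. Friction and masses are not known exactly. Their poses are not given: they have to be found in the camera images.
- cartridge_mid (a point): Centre (half-way up) of the orange test cartridge: upright box 26 (x) by 46 (y) by 70 mm (z), top 35 mm above this point, lowest 4 mm stepped in 2.5 mm all round; 0.11 kg; fits either way round. At the start it is caught in bay_a, its top about 8 mm above the rim; let go, its top stands 40 mm above the rim: grasp it there across the 26 mm.
- bay_a_mouth (a point): Centre of the slot mouth, at rim height (92 mm above the desk), of the bay that holds the cartridge at the start: fixed grey block 100 (x) by 84 (y) by 92 mm, flat top, brass strips. Vertical slot 28.6 (x) by 48.6 mm (y), 4 mm chamfer at the mouth; axes as the block's. Which side of the desk each bay is on varies.
- bay_b_mouth (a point): The same point of the other, empty bay: same block and slot, own place and yaw. An inserted cartridge first rests on the raised carriage, its top 40 mm above the rim and its foot 30 mm down the slot; from there press its top down to the end stop.
- bay_a_carriage_top (a point): Middle of the top of bay_a's sprung carriage, under the cartridge; pushes up with 3 N (raised) to 5 N (down). Push-push catch: press the cartridge's top 8 to 9 mm below where it is caught, to a firm end stop (about 8 N per mm), and lift off: it rises by itself in about 1 s. Over 20 N between cartridge and bay does damage: press at 15 mm/s or less and stop at 9 to 12 N.
- bay_b_carriage_top (a point): The same in bay_b, raised and empty at the start. How deep its catch sits is unknown: the caught cartridge's top is 6 to 24 mm above the rim, the end stop 8 to 9 mm lower; find it by feel, same forces and limit. After a full press and lifting off it stays caught 8 to 9 mm above the stop. If it rises to 40 mm it was not caught: press again. Each full press switches caught and free.
- lamp: chrome signal lamp with amber glass, 32 mm across, 40 mm high, standing loose on the desk; origin at the centre of its underside. Leave alone.
- key_cap: amber bakelite key cap, 26 mm across, 16 mm high, loose; origin at the centre of its underside. Leave alone.
- adjuster: steel relay adjuster, flat tool 126 mm long lying along its x, 7 mm high, loose; origin at the underside near mid-length. Leave alone.
Not all that is in view belongs to the job. Leave any blue or brown look-alike of the part that bears bay_b_mouth alone.

How it is judged:
By the outcome, as a careful person would: the job done as asked, in the order asked, and still so for the second after the job is handed in, with the robot touching nothing.
It also fails if it takes over 64 s, if anything falls off the work surface, if the arm or the gripper's body presses on something with over 40 N, if the wrist force passes 120 N, or if a joint passes its speed limit or range.

ROBOT

A 7-joint arm with a two-finger parallel gripper is mounted at the origin on the work surface. World frame = base frame: x ahead of the robot, y to its left, z up, the work surface at z = 0. Lengths are in mm, angles in rad, forces in N, time in s.
With the tool pointing down it reaches from about 425 to 875 mm from the base axis. Payload 8.4 kg.
Tool frame: the origin (TCP) lies on the centre line of the jaws, within the pads' length; the fingertips stand 22 mm ahead of it and the grasp point (between the pads) lies 3 mm ahead of it; z points along the fingers, y is the direction in which the jaws open and shut (so a half turn about z gives the same grasp; the last joint's range is limited). The gripper opens to 85 mm and grips with 20 to 120 N. Pads are 22 mm wide; open, the fingers measure 114 mm over their backs; the gripper's body (76 mm by 85 mm) begins 54 mm behind the grasp point. The pads swing forward as they close: fully open they stand 13 mm farther back than shut.
Start: joints at [-1.249, 0.333, 0.04, 1.465, -0.013, 1.343, -0.059], TCP at [265.517, 593.267, 253.308] pointing down, gripper open.
Joint ranges: [-2.58, 2.58], [-0.38, 2.09], [-1.3, 1.39], [0.25, 2.4], [-1.5, 4.64], [0.08, 2.09], [-2.65, 2.65]. Speed limits (rad/s): [2.22, 2.22, 2.79, 2.79, 3.14, 3.14, 3.14].

INTERFACE

Orientations are given as a unit quaternion [w, x, y, z].
In Python, from plant import get_state, vision, bot gives the robot as it stands.
- The arm moves only by the shell command python3 -m jog 'ROWS' [OPENING]. ROWS is JSON, a list of rows, each an object with "xyz": the shift along the world's x, y, z scaled (see below), a list of three; "angular": the turn, a rotation vector about the world's x, y, z scaled (see below), a list of three. A call has exactly 5 rows; each row shifts and turns the commanded pose from where the row before left it; what a row does not reach is not made up. The controller multiplies each number of a shift by 10 cm and each number of a turn by pi rad. A row lasts 1/12 s, in which the tool goes at most 41.7 mm and 7.16 degrees, less where a joint would pass 70% of its speed; a pose out of reach is approached as far as the arm can. A call with a number of a shift or a turn outside -1 to 1 is refused whole. A call with a gripper value outside its range is refused whole. OPENING is the opening, from 0 (shut) to 1 (fully open), set as the call begins (- or left out, the last holds). The fingers move at their own pace and stop on an object; the grip force is fixed at half the most. Time passes only in rows, so rows that do not move let the fingers close, or fill a call up. It gives the time, the measured TCP pose, the force and the opening at its end, in the units of the state.
- get_state(): the state, without advancing time (a new reading comes with each control period).
- vision.get_image(name): name is "side" or "top"; returns (picture, depth): 400x640x3 uint8, red, green, blue; 400x640 float32, mm along the optical axis (not along the pixel's ray), 0 where there is no reading.
- vision.calibration(name): a dict with "vfov" (degrees; the focal length in pixels is half the picture's height over the tangent of half this angle, whatever the lens; pixels are square), "cx", "cy" (the principal point, pixels), "T" (4x4, takes a point from camera to world coordinates). Camera axes: x right, y down, z forward; pixel columns grow to the right and rows downward; lengths in mm; the calibration is good to about 2 mm. A picture is of the moment at which its call begins. calibration takes no time and is no camera call.
- bot.finish_job(): hands the job in, once; it reports no verdict.
The state is a dict: "t": time; "joint_positions": joint angles; "joint_vel": joint speeds; "tau": joint torques, N m; "tool_pos": TCP position; "tcp_rot": TCP orientation; "contact_force": force on the tool from outside, world axes, zero at the start; "ft_torque": the same for the moment, N m; "grip_width": opening from 0.0 (shut) to 1.0 (fully open).
Only numpy, scipy, OpenCV 4.12 (cv2) and the standard library are available. Lean on these libraries where they do the work, as an engineer would, in place of code of your own. Each camera call takes 0.05 s, during which the arm holds its last target. There are 200 camera calls.

## Working session

There is one attempt and no reset: what is moved stays moved. The work goes in short steps, Python scripts to look and compute and a shell command to move; the robot and the scene stay as the last step left them, time stands still between calls to the robot, and variables do not carry over. Pictures are saved under pics/ and viewed, about 8 in all and at most 12, crops included, and the job is handed in when it is done.

```bash
ls; mkdir -p pics; cat > h.py <<'E'
import numpy as np,cv2
from plant import get_state,vision,bot
def grab(n,tag):
    im,d=vision.get_image(n); cv2.imwrite(f'pics/{tag}.png',im[:,:,::-1]); np.save(f'pics/{tag}.npy',d); return im,d
def cloud(n,d):
    c=vision.calibration(n); f=200/np.tan(np.radians(c['vfov'])/2)
    v,u=np.mgrid[:400,:640]; P=np.stack([(u-c['cx'])/f*d,(v-c['cy'])/f*d,d,np.ones_like(d)],-1)
    return (P@np.array(c['T']).T)[...,:3]
E
python3 - <<'E'
from h import *
for n in('top','side'):
    grab(n,n+'0'); print({k:np.round(v,3).tolist() for k,v in vision.calibration(n).items() if k in('vfov','cx','cy','T')})
print(get_state())
E
```

```text
pics
{'vfov': 47.056, 'cx': 318.108, 'cy': 202.022, 'T': [[-0.008, -0.981, 0.191, 334.061], [-1.0, 0.005, -0.019, -67.15], [0.017, -0.192, -0.981, 1253.024], [0.0, 0.0, 0.0, 1.0]]}
{'vfov': 43.118, 'cx': 314.812, 'cy': 197.453, 'T': [[-0.997, -0.025, 0.077, 474.421], [-0.077, 0.584, -0.808, 729.167], [-0.025, -0.811, -0.584, 682.464], [0.0, 0.0, 0.0, 1.0]]}
{'t': 0.1, 'joint_positions': array([-1.24920599,  0.33386919,  0.03989799,  1.46618941, -0.01338515,
        1.34328615, -0.05851123]), 'joint_vel': array([ 0.00024439, -0.00171962, -0.00094119, -0.00055671, -0.00058191,
        0.00130549,  0.00022867]), 'tau': array([ 3.17452577e-03, -6.60013890e+01,  1.36970982e+00, -4.06474471e+01,
        1.69238693e-02,  8.78547435e-03, -1.26600204e-05]), 'tool_pos': array([265.39798172, 592.93534169, 252.48859271]), 'tcp_rot': array([-9.47160030e-05,  2.08869240e-01,  9.77943295e-01, -7.37039083e-04]), 'contact_force': array([ 0.41975313, -0.25476461, -0.37381415]), 'ft_torque': array([-0.03016958, -0.07112349,  0.01057423]), 'grip_width': 0.9995327307181817}
```

View pics/top0.png

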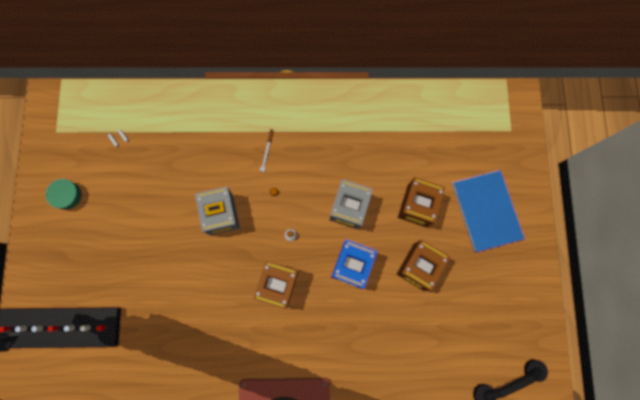

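View pics/side0.png

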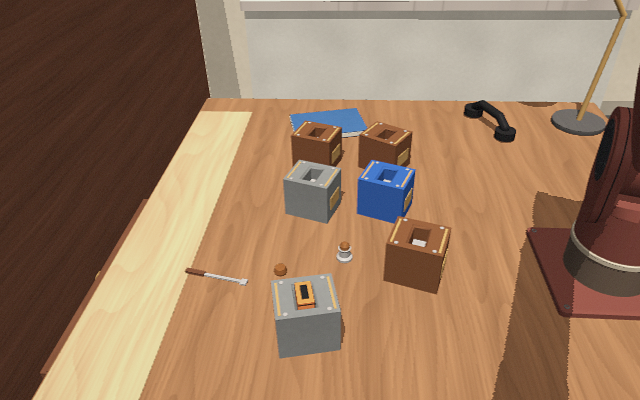

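The top view shows bay_a (grey, orange cartridge) at about (215,208) and the empty grey bay_b at (352,203). In the side view they are at (305,295) and (313,178). The lamp is at (290,235) and the key cap at (274,192) in the top view. Next I'll measure the top faces and slots by depth.

```bash
python3 - <<'E'
from h import *
seeds={'top':{'a':(215,210),'b':(352,203)},'side':{'a':(305,300),'b':(313,180)}}
for n in seeds:
    d=np.load(f'pics/{n}0.npy'); P=cloud(n,d); im=cv2.imread(f'pics/{n}0.png'); hsv=cv2.cvtColor(im,cv2.COLOR_BGR2HSV)
    big=cv2.resize(im[150:260,170:400] if n=='top' else im[140:360,250:450],None,fx=3,fy=3,interpolation=cv2.INTER_CUBIC); cv2.imwrite(f'pics/{n}0c.png',big)
    for k,(u,v) in seeds[n].items():
        w=45; m=np.zeros((400,640),bool); m[v-w:v+w,u-w:u+w]=1
        top=m&(abs(P[...,2]-92)<6)
        # keep component nearest to seed
        N,l,st,c=cv2.connectedComponentsWithStats(top.astype(np.uint8)); i=1+np.argmax(st[1:,4]); top=l==i
        q=P[top]; r=cv2.minAreaRect(q[:,:2].astype(np.float32)); print(n,k,'block z',np.median(q[:,2]).round(1),'rect',np.round(r[0],1),np.round(r[1],1),round(r[2],1),len(q))
        hull=cv2.convexHull(np.argwhere(top)[:,::-1].astype(np.int32)); hm=np.zeros((400,640),np.uint8); cv2.fillConvexPoly(hm,hull,1)
        if k=='a':
            o=(hm>0)&(P[...,2]>96); z=np.median(P[o][:,2]) if o.any() else 0
            org=(hm>0)&(hsv[...,1]>150)&(hsv[...,0]<25)&(hsv[...,2]>120)
        else: o=(hm>0)&(P[...,2]<86)&(P[...,2]>-50)
        for nm,mm in (('hole/cart',o),)+((('orange',org),) if k=='a' else ()):
            if mm.sum()<5: print(nm,'few');continue
            # intersect pixel rays with z plane
            c=vision.calibration(n); T=np.array(c['T']); zt=100 if k=='a' else 92
            C=T[:3,3]; D=P[mm]-C; X=C+D*((zt-C[2])/D[:,2])[:,None]
            r=cv2.minAreaRect(X[:,:2].astype(np.float32)); print('  ',nm,mm.sum(),'z',np.percentile(P[mm][:,2],[5,50,95]).round(1),np.round(r[0],1),np.round(r[1],1),round(r[2],1))
E
```

```text
top a block z 91.9 rect [543.8 175.3] [100.8  85. ] 13.1 1086
   hole/cart 219 z [ 96.3  99.6 104.1] [546.4 174.7] [90.8 77.4] 14.0
   orange 157 z [ 95.5  99.9 103.9] [544.3 174.8] [27.1 46.8] 12.6
top b block z 91.4 rect [ 560.5 -175.8] [ 83.9 102.3] 71.7 1023
   hole/cart 268 z [-1.7 61.9 83.8] [ 559.7 -175.5] [ 86.2 102.7] 71.1
side a block z 93.1 rect [548.7 176.7] [100.   87.4] 13.0 2326
   hole/cart 419 z [ 97.4 101.3 103.5] [550.6 187. ] [97.6 62.6] 19.4
   orange 297 z [ 89.2 101.  103.1] [546.8 181.6] [25.8 56.5] 11.0
side b block z 93.0 rect [ 565.7 -172.8] [ 91.  103.6] 72.3 1037
   hole/cart 203 z [20.6 77.1 85.6] [ 564.9 -170.8] [ 98.  106.7] 71.8<stdin>:21: RuntimeWarning: divide by zero encountered in divide
<stdin>:21: RuntimeWarning: invalid value encountered in multiply
```

```bash
python3 - <<'E'
import cv2,numpy as np
a=cv2.imread('pics/top0c.png');b=cv2.imread('pics/side0c.png')
print(a.shape,b.shape)
E
```

```text
(330, 690, 3) (660, 600, 3)
```

View pics/top0c.png

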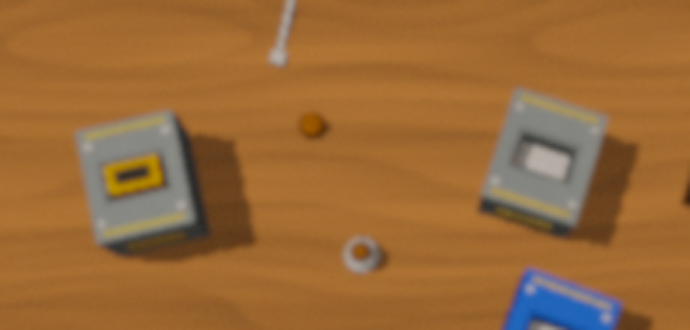

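Both cameras agree to within about 4 mm. Bay_a is at ≈ (546,176) with yaw 13°, and bay_b at ≈ (563,-174.5) with yaw −18.3°. The a→b offset is (16.8, −350.3), where the cameras agree to about 1.5 mm. I'm moving above bay_a with the jaws shut and the jaw axis along the slot's y for pressing.

```bash
R='x'; 
python3 -m jog '[{"xyz":[0.187,-0.278,-0.047],"angular":[0,0,0.0138]},{"xyz":[0.187,-0.278,-0.047],"angular":[0,0,0.0138]},{"xyz":[0.187,-0.278,-0.047],"angular":[0,0,0.0138]},{"xyz":[0.187,-0.278,-0.047],"angular":[0,0,0.0138]},{"xyz":[0.187,-0.278,-0.047],"angular":[0,0,0.0138]}]' 0
python3 -m jog '[{"xyz":[0.187,-0.278,-0.047],"angular":[0,0,0.0138]},{"xyz":[0.187,-0.278,-0.047],"angular":[0,0,0.0138]},{"xyz":[0.187,-0.278,-0.047],"angular":[0,0,0.0138]},{"xyz":[0.187,-0.278,-0.047],"angular":[0,0,0.0138]},{"xyz":[0.187,-0.278,-0.047],"angular":[0,0,0.0138]}]'
python3 -m jog '[{"xyz":[0.187,-0.278,-0.047],"angular":[0,0,0.0138]},{"xyz":[0.187,-0.278,-0.047],"angular":[0,0,0.0138]},{"xyz":[0.187,-0.278,-0.047],"angular":[0,0,0.0138]},{"xyz":[0.187,-0.278,-0.047],"angular":[0,0,0.0138]},{"xyz":[0.187,-0.278,-0.047],"angular":[0,0,0.0138]}]'
python3 -m jog '[{"xyz":[0,0,0],"angular":[0,0,0]},{"xyz":[0,0,0],"angular":[0,0,0]},{"xyz":[0,0,0],"angular":[0,0,0]},{"xyz":[0,0,0],"angular":[0,0,0]},{"xyz":[0,0,0],"angular":[0,0,0]}]'
python3 - <<'E'
from h import *
s=get_state(); q=s['tcp_rot']; print(np.round(s['joint_positions'],2))
from scipy.spatial.transform import Rotation as R
print(R.from_quat(np.r_[q[1:],q[0]]).as_matrix().round(3))
im,d=grab('side','side1'); cv2.imwrite('pics/side1c.png',cv2.resize(im[150:370,200:420,::-1],None,fx=2.5,fy=2.5,interpolation=cv2.INTER_CUBIC))
im,d=grab('top','top1')
E
```

```text
t: 0.52
tool_pos: [359.5, 452.6, 229.2]
tcp_rot: [-0.0, 0.101, 0.995, -0.0]
contact_force: [0.2, -0.2, 0.2]
grip_width: 0.303
t: 0.93
tool_pos: [453.0, 313.6, 205.9]
tcp_rot: [-0.0, -0.007, 1.0, -0.0]
contact_force: [1.0, 0.8, 0.0]
grip_width: 0.002
t: 1.35
tool_pos: [546.5, 174.7, 182.4]
tcp_rot: [-0.0, -0.116, 0.993, -0.0]
contact_force: [0.3, 0.3, 0.4]
grip_width: 0.001
t: 1.77
tool_pos: [545.4, 177.7, 182.8]
tcp_rot: [-0.0, -0.116, 0.993, 0.0]
contact_force: [0.1, -0.3, -0.4]
grip_width: -0.0
[-0.63  0.23  0.27  1.76 -0.07  1.16  1.47]
[[-0.973 -0.229 -0.   ]
 [-0.229  0.973  0.   ]
 [ 0.     0.    -1.   ]]
```

View pics/side1c.png

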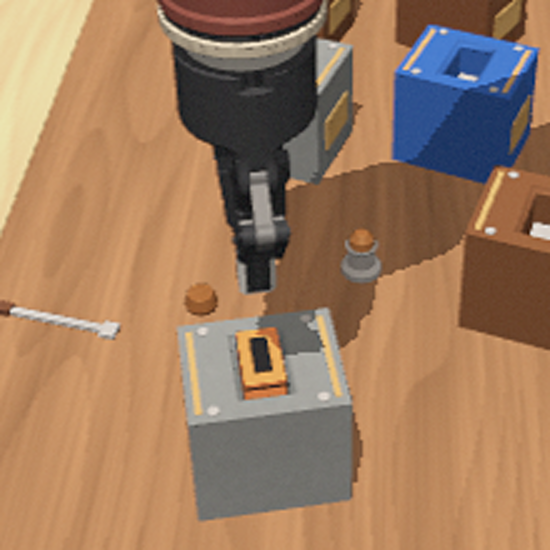

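```bash
python3 - <<'E'
from h import *
def proj(n,p):
    c=vision.calibration(n); f=200/np.tan(np.radians(c['vfov'])/2); q=np.linalg.inv(np.array(c['T']))@np.r_[p,1]; return f*q[0]/q[2]+c['cx'],f*q[1]/q[2]+c['cy']
u,v=proj('side',(545.4,177.7,160.8)); print('tip centre full',u,v,'crop',(u-200)*2.5,(v-150)*2.5)
d=np.load('pics/side1.npy');P=cloud('side',d)
m=(P[...,2]>155)&(P[...,2]<176)&(abs(P[...,0]-545)<40)&(abs(P[...,1]-180)<40); q=P[m]
print(m.sum(),q.min(0).round(1),q.max(0).round(1),q.mean(0).round(1))
for z in(158,161,164,168,172):
    k=q[abs(q[:,2]-z)<1.5]; 
    if len(k):print(z,len(k),'x',np.percentile(k[:,0],[3,97]).round(1),'y',np.percentile(k[:,1],[50,97]).round(1))
E
```

```text
tip centre full 304.3720960145877 264.1462014997013 crop 260.9302400364693 285.36550374925326
75 [537.7 175.7 161.2] [560.8 194.  176. ] [548.1 187.5 170.6]
161 4 x [541.2 551.1] y [183.9 185.2]
164 10 x [538.4 555.3] y [186.  187.8]
168 11 x [537.7 560. ] y [186.9 190.4]
172 21 x [537.7 558.9] y [188.8 192.5]
```

The tip shows up in the side camera with about a 2.5 mm x offset, which confirms bay_a at x≈546. I'm going down to just above the cartridge.

```bash

python3 -m jog '[{"xyz":[0.006,-0.017,-0.12],"angular":[0,0,0]},{"xyz":[0,0,-0.12],"angular":[0,0,0]},{"xyz":[0,0,-0.12],"angular":[0,0,0]},{"xyz":[0,0,-0.08],"angular":[0,0,0]},{"xyz":[0,0,-0.05],"angular":[0,0,0]}]'
python3 -m jog '[{"xyz":[0,0,0],"angular":[0,0,0]},{"xyz":[0,0,-0.0125],"angular":[0,0,0]},{"xyz":[0,0,-0.0125],"angular":[0,0,0]},{"xyz":[0,0,-0.0125],"angular":[0,0,0]},{"xyz":[0,0,-0.0125],"angular":[0,0,0]}]'
```

```text
t: 2.28
tool_pos: [545.7, 174.2, 131.6]
tcp_rot: [-0.001, -0.114, 0.993, -0.0]
contact_force: [-1.0, -0.6, -0.3]
grip_width: 0.004
t: 2.7
tool_pos: [546.9, 174.7, 129.2]
tcp_rot: [0.0, -0.114, 0.993, 0.0]
contact_force: [-0.4, -0.4, 0.4]
grip_width: -0.001
```

```bash

python3 -m jog '[{"xyz":[0,0,-0.0125],"angular":[0,0,0]},{"xyz":[0,0,-0.0125],"angular":[0,0,0]},{"xyz":[0,0,-0.0125],"angular":[0,0,0]},{"xyz":[0,0,-0.0125],"angular":[0,0,0]},{"xyz":[0,0,-0.0125],"angular":[0,0,0]}]'
python3 -m jog '[{"xyz":[0,0,-0.01],"angular":[0,0,0]},{"xyz":[0,0,-0.01],"angular":[0,0,0]},{"xyz":[0,0,-0.01],"angular":[0,0,0]},{"xyz":[0,0,-0.01],"angular":[0,0,0]},{"xyz":[0,0,0],"angular":[0,0,0]}]'
```

```text
t: 3.12
tool_pos: [546.6, 174.6, 122.4]
tcp_rot: [0.0, -0.115, 0.993, -0.0]
contact_force: [0.3, -0.6, 0.8]
grip_width: 0.003
t: 3.53
tool_pos: [546.7, 174.6, 118.5]
tcp_rot: [0.0, -0.114, 0.993, -0.0]
contact_force: [-0.3, -0.3, 4.2]
grip_width: -0.0
```

```bash

python3 -m jog '[{"xyz":[0,0,-0.008],"angular":[0,0,0]},{"xyz":[0,0,-0.008],"angular":[0,0,0]},{"xyz":[0,0,-0.008],"angular":[0,0,0]},{"xyz":[0,0,-0.006],"angular":[0,0,0]},{"xyz":[0,0,0],"angular":[0,0,0]}]'
```

```text
t: 3.95
tool_pos: [546.6, 174.5, 115.4]
tcp_rot: [-0.0, -0.114, 0.993, -0.0]
contact_force: [-1.3, -0.4, 4.3]
grip_width: -0.004
```

```bash

python3 -m jog '[{"xyz":[0,0,-0.004],"angular":[0,0,0]},{"xyz":[0,0,-0.003],"angular":[0,0,0]},{"xyz":[0,0,-0.003],"angular":[0,0,0]},{"xyz":[0,0,0],"angular":[0,0,0]},{"xyz":[0,0,0],"angular":[0,0,0]}]'
```

```text
t: 4.37
tool_pos: [546.6, 174.6, 114.5]
tcp_rot: [-0.0, -0.114, 0.993, -0.0]
contact_force: [-1.0, -0.9, 3.7]
grip_width: -0.001
```

```bash

python3 -m jog '[{"xyz":[0,0,-0.004],"angular":[0,0,0]},{"xyz":[0,0,-0.003],"angular":[0,0,0]},{"xyz":[0,0,0],"angular":[0,0,0]},{"xyz":[0,0,0],"angular":[0,0,0]},{"xyz":[0,0,0],"angular":[0,0,0]}]'
```

```text
t: 4.78
tool_pos: [546.6, 174.6, 113.9]
tcp_rot: [0.0, -0.114, 0.993, -0.0]
contact_force: [-0.4, 0.1, 5.2]
grip_width: 0.002
```

```bash

python3 -m jog '[{"xyz":[0,0,-0.004],"angular":[0,0,0]},{"xyz":[0,0,0],"angular":[0,0,0]},{"xyz":[0,0,0],"angular":[0,0,0]},{"xyz":[0,0,0],"angular":[0,0,0]},{"xyz":[0,0,0],"angular":[0,0,0]}]'
```

```text
t: 5.2
tool_pos: [546.7, 174.6, 113.6]
tcp_rot: [0.0, -0.114, 0.993, 0.0]
contact_force: [-0.8, -0.6, 5.8]
grip_width: 0.002
```

```bash

python3 -m jog '[{"xyz":[0,0,-0.004],"angular":[0,0,0]},{"xyz":[0,0,0],"angular":[0,0,0]},{"xyz":[0,0,0],"angular":[0,0,0]},{"xyz":[0,0,0],"angular":[0,0,0]},{"xyz":[0,0,0],"angular":[0,0,0]}]'
```

```text
t: 5.62
tool_pos: [546.9, 174.6, 113.5]
tcp_rot: [0.0, -0.114, 0.993, 0.0]
contact_force: [-1.0, -0.7, 7.7]
grip_width: 0.002
```

```bash

python3 -m jog '[{"xyz":[0,0,-0.004],"angular":[0,0,0]},{"xyz":[0,0,0],"angular":[0,0,0]},{"xyz":[0,0,0],"angular":[0,0,0]},{"xyz":[0,0,0],"angular":[0,0,0]},{"xyz":[0,0,0],"angular":[0,0,0]}]'
```

```text
t: 6.03
tool_pos: [547.1, 174.6, 113.4]
tcp_rot: [0.0, -0.114, 0.993, 0.0]
contact_force: [-1.4, -1.8, 9.7]
grip_width: 0.002
```

Firm stop felt at 9.7 N, after 8.5 mm of travel. I'm lifting off, turning 90° and opening the jaws.

```bash

python3 -m jog '[{"xyz":[0,0,0.06],"angular":[0,0,0]},{"xyz":[0,0,0.15],"angular":[0,0,0]},{"xyz":[0,0,0.2],"angular":[0,0,0]},{"xyz":[0,0,0.2],"angular":[0,0,0]},{"xyz":[0,0,0.15],"angular":[0,0,0]}]'
python3 -m jog '[{"xyz":[0,0,0],"angular":[0,0,-0.0385]},{"xyz":[0,0,0],"angular":[0,0,-0.0385]},{"xyz":[0,0,0],"angular":[0,0,-0.0385]},{"xyz":[0,0,0],"angular":[0,0,-0.0385]},{"xyz":[0,0,0],"angular":[0,0,-0.0385]}]' 0.75
python3 -m jog '[{"xyz":[0,0,0],"angular":[0,0,-0.0385]},{"xyz":[0,0,0],"angular":[0,0,-0.0385]},{"xyz":[0,0,0],"angular":[0,0,-0.0385]},{"xyz":[0,0,0],"angular":[0,0,-0.0385]},{"xyz":[0,0,0],"angular":[0,0,-0.0385]}]'
python3 -m jog '[{"xyz":[0,0,0],"angular":[0,0,-0.0385]},{"xyz":[0,0,0],"angular":[0,0,-0.0385]},{"xyz":[0,0,0],"angular":[0,0,-0.0385]},{"xyz":[0,0,0],"angular":[0,0,0]},{"xyz":[0,0,0],"angular":[0,0,0]}]'
python3 - <<'E'
from h import *
from scipy.spatial.transform import Rotation as R
s=get_state(); q=s['tcp_rot']; y=R.from_quat(np.r_[q[1:],q[0]]).as_matrix()[:,1]; print('jaw deg',np.degrees(np.arctan2(y[1],y[0])),s['joint_positions'].round(2))
im,d=grab('side','side2'); cv2.imwrite('pics/side2c.png',cv2.resize(im[150:370,200:420,::-1],None,fx=2.5,fy=2.5,interpolation=cv2.INTER_CUBIC))
P=cloud('side',d); m=np.zeros((400,640),bool); m[240:330,270:340]=1; hsv=cv2.cvtColor(im,cv2.COLOR_RGB2HSV)
m&=(hsv[...,1]>150)&(hsv[...,0]<25)&(P[...,2]>100)&(P[...,2]<140); q=P[m]; print(m.sum(),q.min(0),q.max(0))
t=q[q[:,2]>129]; print(len(t),cv2.minAreaRect(t[:,:2].astype(np.float32)))
E
```

```text
t: 6.45
tool_pos: [546.6, 174.5, 189.9]
tcp_rot: [0.0, -0.114, 0.993, -0.0]
contact_force: [1.0, -0.9, 1.2]
grip_width: 0.002
t: 6.87
tool_pos: [546.3, 174.5, 188.3]
tcp_rot: [-0.0, 0.189, 0.982, -0.0]
contact_force: [0.2, 0.5, -0.6]
grip_width: 0.708
t: 7.28
tool_pos: [546.2, 174.5, 188.3]
tcp_rot: [-0.0, 0.473, 0.881, -0.0]
contact_force: [0.3, 0.9, -0.4]
grip_width: 0.755
t: 7.7
tool_pos: [546.4, 174.6, 188.4]
tcp_rot: [-0.0, 0.621, 0.784, -0.0]
contact_force: [-0.2, 0.5, -0.4]
grip_width: 0.752
jaw deg 13.285027650104805 [-0.78  0.23  0.46  1.76 -0.11  1.18 -0.06]
414 [531.63028113 151.63691655 100.0982981 ] [565.97112533 203.329055   135.55115768]
177 ((548.791259765625, 177.3673095703125), (26.190202713012695, 47.6790885925293), 12.840354919433594)
```

View pics/side2c.png

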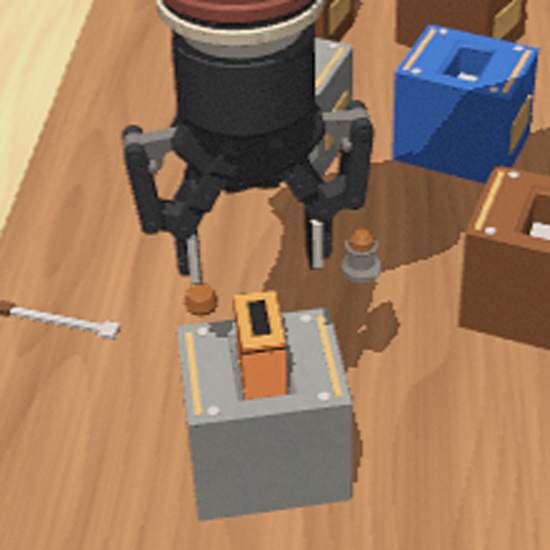

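The cartridge has sprung up and its top face is at z≈132. I'm going down around it and closing.

```bash

python3 -m jog '[{"xyz":[0,0.014,-0.18],"angular":[0,0,0]},{"xyz":[0,0,-0.18],"angular":[0,0,0]},{"xyz":[0,0,-0.15],"angular":[0,0,0]},{"xyz":[0,0,-0.1],"angular":[0,0,0]},{"xyz":[0,0,-0.05],"angular":[0,0,0]}]'
python3 -m jog '[{"xyz":[0,0,0],"angular":[0,0,0]},{"xyz":[0,0,0],"angular":[0,0,0]},{"xyz":[0,0,0],"angular":[0,0,0]},{"xyz":[0,0,0],"angular":[0,0,0]},{"xyz":[0,0,0],"angular":[0,0,0]}]' 0.1
python3 -m jog '[{"xyz":[0,0,0],"angular":[0,0,0]},{"xyz":[0,0,0],"angular":[0,0,0]},{"xyz":[0,0,0],"angular":[0,0,0]},{"xyz":[0,0,0],"angular":[0,0,0]},{"xyz":[0,0,0],"angular":[0,0,0]}]'
```

```text
t: 8.17
tool_pos: [545.9, 175.7, 121.2]
tcp_rot: [-0.0, 0.621, 0.784, -0.001]
contact_force: [0.9, -0.6, 0.6]
grip_width: 0.749
t: 8.58
tool_pos: [547.1, 176.1, 123.5]
tcp_rot: [0.0, 0.622, 0.783, 0.001]
contact_force: [-0.7, -0.1, 2.8]
grip_width: 0.297
t: 9.0
tool_pos: [547.0, 176.1, 122.9]
tcp_rot: [0.0, 0.622, 0.783, 0.0]
contact_force: [1.7, -0.1, 2.6]
grip_width: 0.297
```

Gripped at 0.297 (≈25 mm), and the side force is small. I'm drawing it out.

```bash

python3 -m jog '[{"xyz":[0,0,0.04],"angular":[0,0,0]},{"xyz":[0,0,0.1],"angular":[0,0,0]},{"xyz":[0,0,0.15],"angular":[0,0,0]},{"xyz":[0,0,0.15],"angular":[0,0,0]},{"xyz":[0,0,0.15],"angular":[0,0,0]}]'
python3 -m jog '[{"xyz":[0,0,0.05],"angular":[0,0,0]},{"xyz":[0,0,0],"angular":[0,0,0]},{"xyz":[0,0,0],"angular":[0,0,0]},{"xyz":[0,0,0],"angular":[0,0,0]},{"xyz":[0,0,0],"angular":[0,0,0]}]'
python3 - <<'E'
from h import *
im,d=grab('side','side3'); cv2.imwrite('pics/side3c.png',cv2.resize(im[150:370,200:420,::-1],None,fx=2.5,fy=2.5,interpolation=cv2.INTER_CUBIC))
P=cloud('side',d); m=np.zeros((400,640),bool); m[180:330,270:340]=1; hsv=cv2.cvtColor(im,cv2.COLOR_RGB2HSV)
m&=(hsv[...,1]>150)&(hsv[...,0]<25)&(P[...,2]>100)&(P[...,2]<200)&(abs(P[...,1]-185)<30); q=P[m]; print(m.sum(),np.percentile(q,[1,50,99],axis=0).round(1))
im,d=grab('top','top3')
E
```

```text
t: 9.42
tool_pos: [546.2, 175.8, 182.6]
tcp_rot: [-0.0, 0.622, 0.783, -0.0]
contact_force: [0.2, 0.0, -1.8]
grip_width: 0.293
t: 9.83
tool_pos: [546.1, 175.8, 185.7]
tcp_rot: [-0.0, 0.622, 0.783, -0.001]
contact_force: [0.1, -0.5, -1.1]
grip_width: 0.298
755 [[531.6 156.9 130.4]
 [545.  197.8 173.2]
 [562.1 202.7 196.9]]
```

View pics/side3c.png

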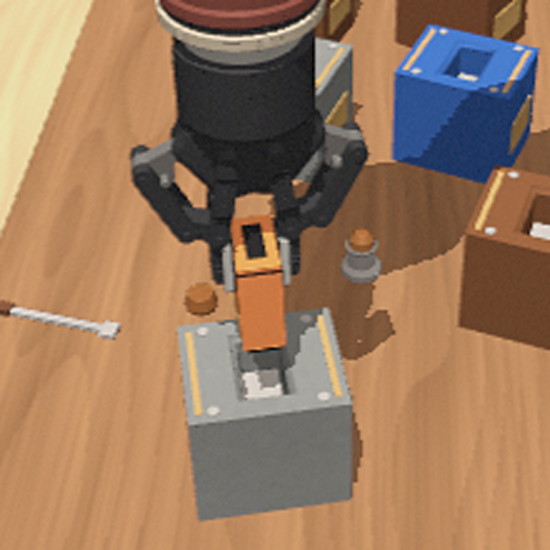

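It is out, with the foot at z≈125 and clear of bay_a. I'm carrying it over bay_b with a −31.2° turn.

```bash

python3 -m jog '[{"xyz":[0.011,-0.15,0],"angular":[0,0,0.0]},{"xyz":[0.011,-0.22,0],"angular":[0,0,-0.0124]},{"xyz":[0.012,-0.26,0],"angular":[0,0,-0.0124]},{"xyz":[0.012,-0.26,0],"angular":[0,0,-0.0124]},{"xyz":[0.012,-0.26,0],"angular":[0,0,-0.0124]}]'
python3 -m jog '[{"xyz":[0.011,-0.26,0],"angular":[0,0,-0.0124]},{"xyz":[0.011,-0.26,0],"angular":[0,0,-0.0124]},{"xyz":[0.012,-0.26,0],"angular":[0,0,-0.0124]},{"xyz":[0.012,-0.26,0],"angular":[0,0,-0.0124]},{"xyz":[0.012,-0.26,0],"angular":[0,0,-0.0124]}]'
python3 -m jog '[{"xyz":[0.011,-0.26,0],"angular":[0,0,-0.0124]},{"xyz":[0.011,-0.26,0],"angular":[0,0,-0.0124]},{"xyz":[0.012,-0.26,0],"angular":[0,0,-0.0124]},{"xyz":[0.012,-0.18,0],"angular":[0,0,-0.0124]},{"xyz":[0.009,-0.09,0],"angular":[0,0,0]}]'
python3 -m jog '[{"xyz":[0,0,0],"angular":[0,0,-0.0124]},{"xyz":[0,0,0],"angular":[0,0,0]},{"xyz":[0,0,0],"angular":[0,0,0]},{"xyz":[0,0,0],"angular":[0,0,0]},{"xyz":[0,0,0],"angular":[0,0,0]}]'
python3 - <<'E'
from h import *
from scipy.spatial.transform import Rotation as R
s=get_state(); q=s['tcp_rot']; y=R.from_quat(np.r_[q[1:],q[0]]).as_matrix()[:,1]; print('jaw deg',np.degrees(np.arctan2(y[1],y[0])),s['tool_pos'],s['joint_positions'].round(2))
im,d=grab('side','side4'); cv2.imwrite('pics/side4c.png',cv2.resize(im[70:270,230:430,::-1],None,fx=3,fy=3,interpolation=cv2.INTER_CUBIC))
E
```

```text
t: 10.35
tool_pos: [552.2, 56.6, 186.8]
tcp_rot: [0.0, 0.684, 0.73, -0.0]
contact_force: [-0.0, -0.6, -1.4]
grip_width: 0.295
t: 10.77
tool_pos: [557.2, -73.6, 186.9]
tcp_rot: [0.0, 0.752, 0.66, -0.0]
contact_force: [0.6, -0.1, -1.1]
grip_width: 0.293
t: 11.18
tool_pos: [561.7, -180.2, 187.1]
tcp_rot: [0.001, 0.802, 0.598, -0.0]
contact_force: [-0.2, -0.0, -1.6]
grip_width: 0.297
t: 11.6
tool_pos: [563.6, -173.6, 186.7]
tcp_rot: [-0.0, 0.81, 0.587, 0.0]
contact_force: [0.4, -0.7, -1.8]
grip_width: 0.292
jaw deg -18.101343915547986 [ 563.62812988 -173.6141038   186.6522058 ] [-0.37  0.3   0.72  1.73 -0.22  1.19  0.09]
```

View pics/side4c.png

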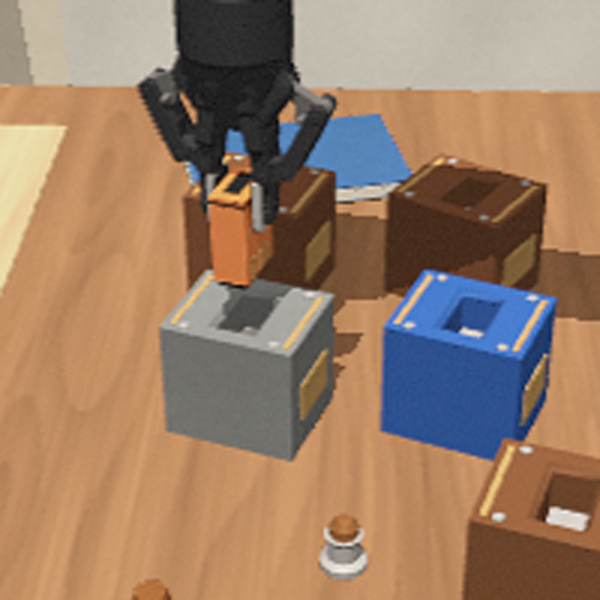

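The cartridge hangs over bay_b's slot (crop ≈ (250,310)) and its yaw matches. I'm going down to just above the rim, then slowly into the slot.

```bash

python3 -m jog '[{"xyz":[-0.004,-0.007,-0.08],"angular":[0,0,0]},{"xyz":[0,0,-0.08],"angular":[0,0,0]},{"xyz":[0,0,-0.07],"angular":[0,0,0]},{"xyz":[0,0,-0.04],"angular":[0,0,0]},{"xyz":[0,0,-0.02],"angular":[0,0,0]}]'
python3 -m jog '[{"xyz":[0,0,-0.0125],"angular":[0,0,0]},{"xyz":[0,0,-0.0125],"angular":[0,0,0]},{"xyz":[0,0,-0.0125],"angular":[0,0,0]},{"xyz":[0,0,-0.0125],"angular":[0,0,0]},{"xyz":[0,0,0],"angular":[0,0,0]}]'
```

```text
t: 12.07
tool_pos: [562.8, -174.5, 156.4]
tcp_rot: [-0.001, 0.81, 0.587, -0.001]
contact_force: [-0.0, -0.6, -1.6]
grip_width: 0.292
t: 12.48
tool_pos: [563.3, -174.7, 152.6]
tcp_rot: [-0.0, 0.81, 0.586, 0.0]
contact_force: [-0.5, -0.2, -1.1]
grip_width: 0.294
```

```bash

python3 -m jog '[{"xyz":[0,0,-0.01],"angular":[0,0,0]},{"xyz":[0,0,-0.01],"angular":[0,0,0]},{"xyz":[0,0,-0.01],"angular":[0,0,0]},{"xyz":[0,0,-0.01],"angular":[0,0,0]},{"xyz":[0,0,0],"angular":[0,0,0]}]'
```

```text
t: 12.9
tool_pos: [563.2, -174.8, 148.4]
tcp_rot: [-0.0, 0.81, 0.586, -0.0]
contact_force: [-0.3, -1.1, -0.8]
grip_width: 0.298
```

```bash

python3 -m jog '[{"xyz":[0,0,-0.01],"angular":[0,0,0]},{"xyz":[0,0,-0.01],"angular":[0,0,0]},{"xyz":[0,0,-0.01],"angular":[0,0,0]},{"xyz":[0,0,-0.01],"angular":[0,0,0]},{"xyz":[0,0,0],"angular":[0,0,0]}]'
```

```text
t: 13.32
tool_pos: [563.2, -174.8, 144.4]
tcp_rot: [-0.0, 0.81, 0.586, -0.0]
contact_force: [-0.2, 0.1, -1.9]
grip_width: 0.296
```

```bash

python3 -m jog '[{"xyz":[0,0,-0.0125],"angular":[0,0,0]},{"xyz":[0,0,-0.0125],"angular":[0,0,0]},{"xyz":[0,0,-0.0125],"angular":[0,0,0]},{"xyz":[0,0,-0.0125],"angular":[0,0,0]},{"xyz":[0,0,-0.0125],"angular":[0,0,0]}]'
```

```text
t: 13.73
tool_pos: [563.3, -174.8, 138.3]
tcp_rot: [0.0, 0.81, 0.586, -0.0]
contact_force: [-1.0, -1.2, -0.1]
grip_width: 0.294
```

```bash

python3 -m jog '[{"xyz":[0,0,-0.0125],"angular":[0,0,0]},{"xyz":[0,0,-0.0125],"angular":[0,0,0]},{"xyz":[0,0,-0.0125],"angular":[0,0,0]},{"xyz":[0,0,-0.0125],"angular":[0,0,0]},{"xyz":[0,0,-0.0125],"angular":[0,0,0]}]'
```

```text
t: 14.15
tool_pos: [563.3, -174.8, 132.0]
tcp_rot: [0.0, 0.81, 0.586, -0.0]
contact_force: [0.7, -2.0, 0.0]
grip_width: 0.295
```

```bash

python3 -m jog '[{"xyz":[0,0,-0.0125],"angular":[0,0,0]},{"xyz":[0,0,-0.0125],"angular":[0,0,0]},{"xyz":[0,0,-0.0125],"angular":[0,0,0]},{"xyz":[0,0,-0.0125],"angular":[0,0,0]},{"xyz":[0,0,-0.0125],"angular":[0,0,0]}]'
```

```text
t: 14.57
tool_pos: [563.3, -174.8, 125.8]
tcp_rot: [0.0, 0.81, 0.586, -0.0]
contact_force: [-1.0, -1.7, 0.5]
grip_width: 0.292
```

```bash

python3 -m jog '[{"xyz":[0,0,-0.01],"angular":[0,0,0]},{"xyz":[0,0,-0.01],"angular":[0,0,0]},{"xyz":[0,0,-0.008],"angular":[0,0,0]},{"xyz":[0,0,0],"angular":[0,0,0]},{"xyz":[0,0,0],"angular":[0,0,0]}]'
```

```text
t: 14.98
tool_pos: [563.3, -174.8, 123.1]
tcp_rot: [0.0, 0.81, 0.586, -0.0]
contact_force: [-1.6, -1.7, 0.4]
grip_width: 0.297
```

```bash

python3 -m jog '[{"xyz":[0,0,-0.006],"angular":[0,0,0]},{"xyz":[0,0,-0.006],"angular":[0,0,0]},{"xyz":[0,0,0],"angular":[0,0,0]},{"xyz":[0,0,0],"angular":[0,0,0]},{"xyz":[0,0,0],"angular":[0,0,0]}]'
```

```text
t: 15.4
tool_pos: [563.3, -174.8, 122.0]
tcp_rot: [0.0, 0.81, 0.586, -0.0]
contact_force: [-2.1, -2.3, 2.9]
grip_width: 0.296
```

It is resting on the carriage (the reading rose to +2.9 N). I'm releasing, lifting, turning 90° and shutting the jaws for the press.

```bash

python3 -m jog '[{"xyz":[0,0,0],"angular":[0,0,0]},{"xyz":[0,0,0],"angular":[0,0,0]},{"xyz":[0,0,0],"angular":[0,0,0]},{"xyz":[0,0,0],"angular":[0,0,0]},{"xyz":[0,0,0],"angular":[0,0,0]}]' 0.7
python3 -m jog '[{"xyz":[0,0,0.1],"angular":[0,0,0]},{"xyz":[0,0,0.15],"angular":[0,0,0]},{"xyz":[0,0,0.15],"angular":[0,0,0]},{"xyz":[0,0,0.15],"angular":[0,0,0]},{"xyz":[0,0,0.1],"angular":[0,0,0]}]'
python3 -m jog '[{"xyz":[0,0,0],"angular":[0,0,0.0385]},{"xyz":[0,0,0],"angular":[0,0,0.0385]},{"xyz":[0,0,0],"angular":[0,0,0.0385]},{"xyz":[0,0,0],"angular":[0,0,0.0385]},{"xyz":[0,0,0],"angular":[0,0,0.0385]}]' 0
python3 -m jog '[{"xyz":[0,0,0],"angular":[0,0,0.0385]},{"xyz":[0,0,0],"angular":[0,0,0.0385]},{"xyz":[0,0,0],"angular":[0,0,0.0385]},{"xyz":[0,0,0],"angular":[0,0,0.0385]},{"xyz":[0,0,0],"angular":[0,0,0.0385]}]'
python3 -m jog '[{"xyz":[0,0,0],"angular":[0,0,0.0385]},{"xyz":[0,0,0],"angular":[0,0,0.0385]},{"xyz":[0,0,0],"angular":[0,0,0.0385]},{"xyz":[0,0,0],"angular":[0,0,0]},{"xyz":[0,0,0],"angular":[0,0,0]}]'
python3 - <<'E'
from h import *
im,d=grab('side','side5'); cv2.imwrite('pics/side5c.png',cv2.resize(im[70:270,230:430,::-1],None,fx=3,fy=3,interpolation=cv2.INTER_CUBIC))
P=cloud('side',d); m=np.zeros((400,640),bool); m[130:215,280:345]=1; hsv=cv2.cvtColor(im,cv2.COLOR_RGB2HSV)
m&=(hsv[...,1]>150)&(hsv[...,0]<25)&(P[...,2]>95)&(P[...,2]<145); q=P[m]; t=q[q[:,2]>129]; print(len(q),len(t),np.percentile(t[:,2],[5,50,95]),cv2.minAreaRect(t[:,:2].astype(np.float32)))
E
```

```text
t: 15.82
tool_pos: [563.4, -174.4, 121.8]
tcp_rot: [-0.0, 0.81, 0.587, 0.0]
contact_force: [0.1, -0.0, 0.1]
grip_width: 0.698
t: 16.23
tool_pos: [563.8, -175.0, 189.1]
tcp_rot: [0.001, 0.81, 0.586, 0.001]
contact_force: [0.5, 0.3, -0.2]
grip_width: 0.698
t: 16.65
tool_pos: [563.3, -174.7, 187.4]
tcp_rot: [0.0, 0.596, 0.803, 0.0]
contact_force: [0.0, -0.2, 0.1]
grip_width: 0.003
t: 17.07
tool_pos: [563.3, -174.8, 187.3]
tcp_rot: [0.0, 0.33, 0.944, -0.0]
contact_force: [-0.7, -0.1, 0.1]
grip_width: 0.003
t: 17.48
tool_pos: [563.3, -174.9, 187.3]
tcp_rot: [0.0, 0.159, 0.987, 0.0]
contact_force: [0.4, 0.1, 0.3]
grip_width: -0.001
367 103 [129.71420574 133.01253578 134.97571044] ((565.87841796875, -173.2084197998047), (49.486289978027344, 26.780052185058594), 72.8331527709961)
```

View pics/side5c.png

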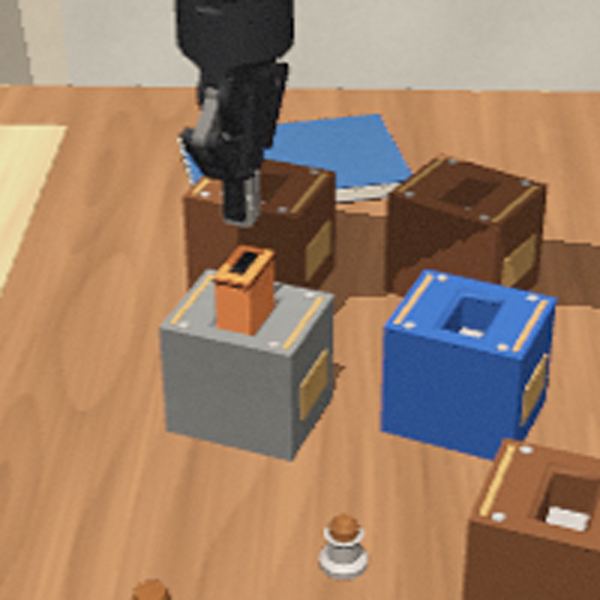

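The cartridge stands upright in bay_b with its top at z≈132, and the shut jaws are above it. I'm starting the slow press. The stop should come at a TCP z between about 130 and 111.

```bash

python3 -m jog '[{"xyz":[0,0,-0.08],"angular":[0,0,0]},{"xyz":[0,0,-0.1],"angular":[0,0,0]},{"xyz":[0,0,-0.06],"angular":[0,0,0]},{"xyz":[0,0,-0.04],"angular":[0,0,0]},{"xyz":[0,0,-0.015],"angular":[0,0,0]}]'
python3 -m jog '[{"xyz":[0,0,0],"angular":[0,0,0]},{"xyz":[0,0,-0.0125],"angular":[0,0,0]},{"xyz":[0,0,-0.0125],"angular":[0,0,0]},{"xyz":[0,0,-0.0125],"angular":[0,0,0]},{"xyz":[0,0,-0.0125],"angular":[0,0,0]}]'
python3 -m jog '[{"xyz":[0,0,-0.0125],"angular":[0,0,0]},{"xyz":[0,0,-0.0125],"angular":[0,0,0]},{"xyz":[0,0,-0.0125],"angular":[0,0,0]},{"xyz":[0,0,-0.0125],"angular":[0,0,0]},{"xyz":[0,0,-0.0125],"angular":[0,0,0]}]'
```

```text
t: 17.95
tool_pos: [562.7, -174.5, 156.0]
tcp_rot: [-0.001, 0.158, 0.988, -0.0]
contact_force: [-0.1, 0.4, 0.1]
grip_width: 0.002
t: 18.37
tool_pos: [563.6, -174.8, 152.8]
tcp_rot: [0.0, 0.157, 0.988, -0.0]
contact_force: [-0.7, -0.1, 3.2]
grip_width: 0.001
t: 18.78
tool_pos: [563.5, -174.8, 146.2]
tcp_rot: [0.0, 0.157, 0.988, -0.0]
contact_force: [0.2, -0.2, 3.9]
grip_width: -0.001
```

```bash

python3 -m jog '[{"xyz":[0,0,-0.0125],"angular":[0,0,0]},{"xyz":[0,0,-0.0125],"angular":[0,0,0]},{"xyz":[0,0,-0.0125],"angular":[0,0,0]},{"xyz":[0,0,-0.0125],"angular":[0,0,0]},{"xyz":[0,0,-0.0125],"angular":[0,0,0]}]'
python3 -m jog '[{"xyz":[0,0,-0.0125],"angular":[0,0,0]},{"xyz":[0,0,-0.0125],"angular":[0,0,0]},{"xyz":[0,0,-0.0125],"angular":[0,0,0]},{"xyz":[0,0,-0.0125],"angular":[0,0,0]},{"xyz":[0,0,-0.005],"angular":[0,0,0]}]'
```

```text
t: 19.2
tool_pos: [563.4, -174.7, 139.8]
tcp_rot: [0.0, 0.157, 0.988, -0.0]
contact_force: [0.8, -0.3, 3.6]
grip_width: -0.001
t: 19.62
tool_pos: [563.3, -174.7, 134.2]
tcp_rot: [-0.0, 0.157, 0.988, -0.0]
contact_force: [0.4, -0.5, 3.7]
grip_width: -0.004
```

I'll add a read-only force guard between the typed calls so that the chain stops at the first sign of the end stop.

```bash
cat > ok.py <<'E'
import sys
from plant import get_state
sys.exit(get_state()['contact_force'][2]>6.3)
E
python3 -m jog '[{"xyz":[0,0,-0.007],"angular":[0,0,0]},{"xyz":[0,0,-0.007],"angular":[0,0,0]},{"xyz":[0,0,0],"angular":[0,0,0]},{"xyz":[0,0,0],"angular":[0,0,0]},{"xyz":[0,0,0],"angular":[0,0,0]}]' && python3 ok.py && python3 -m jog '[{"xyz":[0,0,-0.007],"angular":[0,0,0]},{"xyz":[0,0,-0.007],"angular":[0,0,0]},{"xyz":[0,0,0],"angular":[0,0,0]},{"xyz":[0,0,0],"angular":[0,0,0]},{"xyz":[0,0,0],"angular":[0,0,0]}]' && python3 ok.py && python3 -m jog '[{"xyz":[0,0,-0.007],"angular":[0,0,0]},{"xyz":[0,0,-0.007],"angular":[0,0,0]},{"xyz":[0,0,0],"angular":[0,0,0]},{"xyz":[0,0,0],"angular":[0,0,0]},{"xyz":[0,0,0],"angular":[0,0,0]}]' && python3 ok.py && python3 -m jog '[{"xyz":[0,0,-0.007],"angular":[0,0,0]},{"xyz":[0,0,-0.007],"angular":[0,0,0]},{"xyz":[0,0,0],"angular":[0,0,0]},{"xyz":[0,0,0],"angular":[0,0,0]},{"xyz":[0,0,0],"angular":[0,0,0]}]' && python3 ok.py && python3 -m jog '[{"xyz":[0,0,-0.007],"angular":[0,0,0]},{"xyz":[0,0,-0.007],"angular":[0,0,0]},{"xyz":[0,0,0],"angular":[0,0,0]},{"xyz":[0,0,0],"angular":[0,0,0]},{"xyz":[0,0,0],"angular":[0,0,0]}]'
```

```text
t: 20.03
tool_pos: [563.3, -174.7, 133.0]
tcp_rot: [0.0, 0.157, 0.988, -0.0]
contact_force: [1.1, -0.4, 2.3]
grip_width: 0.0False
```

```bash
sed -i 's/sys.exit(\(.*\))$/sys.exit(int(\1))/' ok.py; cat ok.py | tail -1
python3 -m jog '[{"xyz":[0,0,-0.007],"angular":[0,0,0]},{"xyz":[0,0,-0.007],"angular":[0,0,0]},{"xyz":[0,0,0],"angular":[0,0,0]},{"xyz":[0,0,0],"angular":[0,0,0]},{"xyz":[0,0,0],"angular":[0,0,0]}]' && python3 ok.py && python3 -m jog '[{"xyz":[0,0,-0.007],"angular":[0,0,0]},{"xyz":[0,0,-0.007],"angular":[0,0,0]},{"xyz":[0,0,0],"angular":[0,0,0]},{"xyz":[0,0,0],"angular":[0,0,0]},{"xyz":[0,0,0],"angular":[0,0,0]}]' && python3 ok.py && python3 -m jog '[{"xyz":[0,0,-0.007],"angular":[0,0,0]},{"xyz":[0,0,-0.007],"angular":[0,0,0]},{"xyz":[0,0,0],"angular":[0,0,0]},{"xyz":[0,0,0],"angular":[0,0,0]},{"xyz":[0,0,0],"angular":[0,0,0]}]' && python3 ok.py && python3 -m jog '[{"xyz":[0,0,-0.007],"angular":[0,0,0]},{"xyz":[0,0,-0.007],"angular":[0,0,0]},{"xyz":[0,0,0],"angular":[0,0,0]},{"xyz":[0,0,0],"angular":[0,0,0]},{"xyz":[0,0,0],"angular":[0,0,0]}]' && python3 ok.py && python3 -m jog '[{"xyz":[0,0,-0.007],"angular":[0,0,0]},{"xyz":[0,0,-0.007],"angular":[0,0,0]},{"xyz":[0,0,0],"angular":[0,0,0]},{"xyz":[0,0,0],"angular":[0,0,0]},{"xyz":[0,0,0],"angular":[0,0,0]}]'
```

```text
sys.exit(int(get_state()['contact_force'][2]>6.3))
t: 20.45
tool_pos: [563.3, -174.7, 131.6]
tcp_rot: [0.0, 0.157, 0.988, -0.0]
contact_force: [1.6, 0.2, 3.8]
grip_width: -0.0
t: 20.87
tool_pos: [563.3, -174.7, 130.2]
tcp_rot: [-0.0, 0.157, 0.988, -0.0]
contact_force: [-0.0, -0.7, 2.3]
grip_width: 0.0
t: 21.28
tool_pos: [563.3, -174.7, 128.8]
tcp_rot: [-0.0, 0.157, 0.988, -0.0]
contact_force: [1.0, 0.6, 3.8]
grip_width: -0.0
t: 21.7
tool_pos: [563.3, -174.7, 127.4]
tcp_rot: [-0.0, 0.157, 0.988, -0.0]
contact_force: [0.6, -1.5, 3.5]
grip_width: -0.001
t: 22.12
tool_pos: [563.3, -174.7, 126.0]
tcp_rot: [-0.0, 0.157, 0.988, -0.0]
contact_force: [0.2, 0.9, 4.2]
grip_width: -0.005
```

```bash

python3 -m jog '[{"xyz":[0,0,-0.007],"angular":[0,0,0]},{"xyz":[0,0,-0.007],"angular":[0,0,0]},{"xyz":[0,0,0],"angular":[0,0,0]},{"xyz":[0,0,0],"angular":[0,0,0]},{"xyz":[0,0,0],"angular":[0,0,0]}]' && python3 ok.py && python3 -m jog '[{"xyz":[0,0,-0.007],"angular":[0,0,0]},{"xyz":[0,0,-0.007],"angular":[0,0,0]},{"xyz":[0,0,0],"angular":[0,0,0]},{"xyz":[0,0,0],"angular":[0,0,0]},{"xyz":[0,0,0],"angular":[0,0,0]}]' && python3 ok.py && python3 -m jog '[{"xyz":[0,0,-0.007],"angular":[0,0,0]},{"xyz":[0,0,-0.007],"angular":[0,0,0]},{"xyz":[0,0,0],"angular":[0,0,0]},{"xyz":[0,0,0],"angular":[0,0,0]},{"xyz":[0,0,0],"angular":[0,0,0]}]' && python3 ok.py && python3 -m jog '[{"xyz":[0,0,-0.007],"angular":[0,0,0]},{"xyz":[0,0,-0.007],"angular":[0,0,0]},{"xyz":[0,0,0],"angular":[0,0,0]},{"xyz":[0,0,0],"angular":[0,0,0]},{"xyz":[0,0,0],"angular":[0,0,0]}]' && python3 ok.py && python3 -m jog '[{"xyz":[0,0,-0.007],"angular":[0,0,0]},{"xyz":[0,0,-0.007],"angular":[0,0,0]},{"xyz":[0,0,0],"angular":[0,0,0]},{"xyz":[0,0,0],"angular":[0,0,0]},{"xyz":[0,0,0],"angular":[0,0,0]}]'
```

```text
t: 22.53
tool_pos: [563.3, -174.8, 124.6]
tcp_rot: [-0.0, 0.157, 0.988, -0.0]
contact_force: [0.7, 0.1, 3.6]
grip_width: -0.004
t: 22.95
tool_pos: [563.3, -174.7, 123.2]
tcp_rot: [0.0, 0.157, 0.988, -0.0]
contact_force: [-0.1, 0.0, 3.5]
grip_width: 0.0
t: 23.37
tool_pos: [563.3, -174.7, 121.8]
tcp_rot: [-0.0, 0.157, 0.988, -0.0]
contact_force: [0.1, 0.4, 3.6]
grip_width: 0.001
t: 23.78
tool_pos: [563.3, -174.7, 120.4]
tcp_rot: [-0.0, 0.157, 0.988, -0.0]
contact_force: [1.1, -0.5, 4.1]
grip_width: 0.003
t: 24.2
tool_pos: [563.3, -174.7, 119.0]
tcp_rot: [-0.0, 0.157, 0.988, -0.0]
contact_force: [-0.1, -1.4, 4.3]
grip_width: 0.003
```

```bash

python3 -m jog '[{"xyz":[0,0,-0.007],"angular":[0,0,0]},{"xyz":[0,0,-0.007],"angular":[0,0,0]},{"xyz":[0,0,0],"angular":[0,0,0]},{"xyz":[0,0,0],"angular":[0,0,0]},{"xyz":[0,0,0],"angular":[0,0,0]}]' && python3 ok.py && python3 -m jog '[{"xyz":[0,0,-0.007],"angular":[0,0,0]},{"xyz":[0,0,-0.007],"angular":[0,0,0]},{"xyz":[0,0,0],"angular":[0,0,0]},{"xyz":[0,0,0],"angular":[0,0,0]},{"xyz":[0,0,0],"angular":[0,0,0]}]' && python3 ok.py && python3 -m jog '[{"xyz":[0,0,-0.007],"angular":[0,0,0]},{"xyz":[0,0,-0.007],"angular":[0,0,0]},{"xyz":[0,0,0],"angular":[0,0,0]},{"xyz":[0,0,0],"angular":[0,0,0]},{"xyz":[0,0,0],"angular":[0,0,0]}]' && python3 ok.py && python3 -m jog '[{"xyz":[0,0,-0.007],"angular":[0,0,0]},{"xyz":[0,0,-0.007],"angular":[0,0,0]},{"xyz":[0,0,0],"angular":[0,0,0]},{"xyz":[0,0,0],"angular":[0,0,0]},{"xyz":[0,0,0],"angular":[0,0,0]}]'
```

```text
t: 24.62
tool_pos: [563.3, -174.8, 117.6]
tcp_rot: [-0.0, 0.157, 0.988, -0.0]
contact_force: [0.8, -1.5, 5.0]
grip_width: -0.0
t: 25.03
tool_pos: [563.3, -174.7, 116.2]
tcp_rot: [0.0, 0.157, 0.988, -0.0]
contact_force: [0.9, -0.8, 5.4]
grip_width: -0.001
t: 25.45
tool_pos: [563.6, -174.9, 115.5]
tcp_rot: [0.0, 0.157, 0.988, 0.0]
contact_force: [-0.5, -0.1, 10.3]
grip_width: -0.003
```

Firm stop at 10.3 N with the fingertips still 1.5 mm above the rim, so this is the real end stop. I'm lifting off and checking after more than 1 s.

```bash

python3 -m jog '[{"xyz":[0,0,0.03],"angular":[0,0,0]},{"xyz":[0,0,0.1],"angular":[0,0,0]},{"xyz":[0,0,0.2],"angular":[0,0,0]},{"xyz":[0,0,0.25],"angular":[0,0,0]},{"xyz":[0,0,0.25],"angular":[0,0,0]}]'
python3 -m jog '[{"xyz":[0,0,0.2],"angular":[0,0,0]},{"xyz":[0,0,0],"angular":[0,0,0]},{"xyz":[0,0,0],"angular":[0,0,0]},{"xyz":[0,0,0],"angular":[0,0,0]},{"xyz":[0,0,0],"angular":[0,0,0]}]'
python3 -m jog '[{"xyz":[0,0,0],"angular":[0,0,0]},{"xyz":[0,0,0],"angular":[0,0,0]},{"xyz":[0,0,0],"angular":[0,0,0]},{"xyz":[0,0,0],"angular":[0,0,0]},{"xyz":[0,0,0],"angular":[0,0,0]}]'
python3 -m jog '[{"xyz":[0,0,0],"angular":[0,0,0]},{"xyz":[0,0,0],"angular":[0,0,0]},{"xyz":[0,0,0],"angular":[0,0,0]},{"xyz":[0,0,0],"angular":[0,0,0]},{"xyz":[0,0,0],"angular":[0,0,0]}]'
python3 - <<'E'
from h import *
im,d=grab('side','side6'); cv2.imwrite('pics/side6c.png',cv2.resize(im[70:370,180:460,::-1],None,fx=2,fy=2,interpolation=cv2.INTER_CUBIC))
P=cloud('side',d); m=np.zeros((400,640),bool); m[130:215,280:345]=1; hsv=cv2.cvtColor(im,cv2.COLOR_RGB2HSV)
m&=(hsv[...,1]>150)&(hsv[...,0]<25)&(P[...,2]>85)&(P[...,2]<145); q=P[m]; print(len(q),np.percentile(q[:,2],[5,50,95]))
E
```

```text
t: 25.87
tool_pos: [562.3, -174.6, 198.3]
tcp_rot: [-0.001, 0.157, 0.988, -0.0]
contact_force: [0.3, -0.2, -0.1]
grip_width: 0.002
t: 26.28
tool_pos: [562.6, -174.5, 216.6]
tcp_rot: [-0.001, 0.157, 0.988, -0.0]
contact_force: [0.6, -0.3, -0.4]
grip_width: -0.0
t: 26.7
tool_pos: [563.2, -174.7, 217.6]
tcp_rot: [-0.0, 0.157, 0.988, -0.0]
contact_force: [0.6, 0.3, -0.1]
grip_width: -0.001
t: 27.12
tool_pos: [563.3, -174.7, 217.8]
tcp_rot: [-0.0, 0.157, 0.988, -0.0]
contact_force: [-0.1, -0.0, -0.4]
grip_width: -0.001
429 [ 86.15466735  93.23058011 104.14787217]
```

View pics/side6c.png

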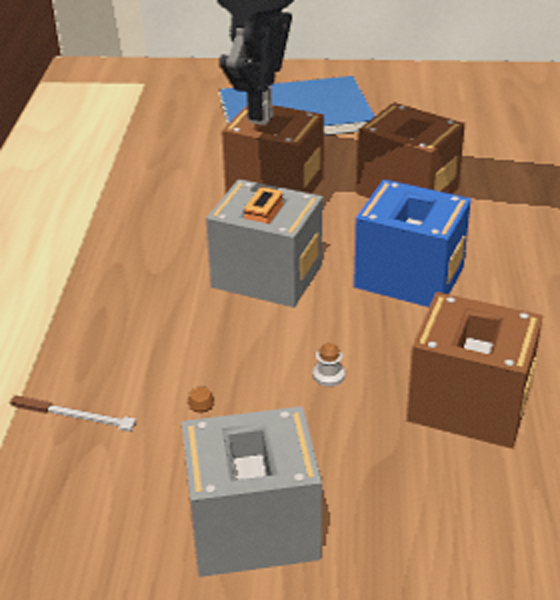

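The cartridge is caught in bay_b at (262,205), with its top about 10 mm above the rim 1.6 s after lift-off. Bay_a is empty, the loose items have not moved and the arm is clear. I'm handing in.

```bash
python3 -c "
from plant import bot; print(bot.finish_job())"
```

```text
the job is handed in; nothing more can be done
None
```

The cartridge is now caught in bay_b, and I handed the job in at about 27 s of the 64 s allowed.

- **Bay_a:** I pressed the cartridge to its firm stop (9.7 N, about 8.5 mm of travel). It sprang up by itself, and I gripped it across the 26 mm side and drew it out.
- **Bay_b:** It slid into the slot with readings of about 3 N or less. I pressed it slowly to the end stop, which read 10.3 N with the fingertips still 1.5 mm above the rim, and lifted off.

**Last checks:** About 1.6 s after lift-off the camera showed the cartridge held down in bay_b. Its top was about 10 mm above the rim, which fits a catch 8–9 mm above the stop. Bay_a was empty, and the lamp, key cap and adjuster looked unmoved, judged by eye only. The arm stood about 95 mm above the cartridge, touching nothing.

**Disagreements:** The two cameras differed by up to 5 mm in position. I settled x from the gripper's known pose, averaged the two for y, and used the bay-to-bay offset, where they agreed within about 1.5 mm. The force guard's first run stopped early because of a coding slip of mine; I fixed it, and it had no effect on the robot.

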